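Knock the chocolate bars out of the mould

TASK

Turn the three chocolate bars out of the white mould onto the wooden board: tip the mould upside down over the board by its wire handle and rap it there until the bars, which stick a little, drop out. Leave all three bars lying flat on the board, wide face down, and put the empty mould down flat on the table, clear of the board and the bars, without disturbing the salt and pepper shakers and yoghurt pot.

Things in the scene. Friction and masses are not known exactly. Their poses are not given: they have to be found in the camera images.
- mould: White rigid mould, loose, 0.25 to 0.5 kg: open box 171 (x) x 90 (y) x 44 mm (z), three pockets side by side along x, open at +z. Origin: centre of the underside; starts right way up on the table (z = 0). Wire handle on its -y long side. Lifted by the handle it hangs with its +y side lowest and its open side facing the way its +y pointed before; lay it over that way about the +y side to invert it.
- mould_mid (a point): Middle of the mould's box, 22 mm above its origin along z. Sprung beads hold the bars while the mould is inverted and laid down slowly (0.16 m/s). To rap: inverted, +y edge resting on the board, raise the handle 70 to 80 mm and let go (open about 60 mm: the bar swings 20 mm outward as it falls); the bars drop 13 mm to the board. A fall under 50 mm may not do; repeat if needed.
- mould_grip (a point): Middle of the handle's straight grip bar, at (0, -105, 22) mm in the mould's frame, same axes. Round steel, 10 mm thick, along the mould's x from -57 to +57; 55 mm clear between bar and box; its axis is 22 mm above the surface either way up. It turns in the grip: 30 N carries the full mould, 8 N lets the empty one hang plumb.
- board: Pale wooden board, fixed to the table, 210 (x) x 150 (y) x 12 mm; origin at the centre of its underside on the table, z up; its top is at z = 12 mm. Before carrying the mould off it, tip the mould back upright about its +y edge, or it sweeps the dropped bars along.
- choc_0: Dark brown chocolate bar, 60 g, in the mould's -x pocket: stepped block 43 (x) x 78 (y) x 26 mm (z). Origin: centre of its narrow crown face (30 x 64 mm); wide flat face at z = +26 mm. In the mould +z points out of the pocket, origin 5 mm above the mould's underside, wide face 13 mm below the rim. Wide face down on the board, its origin is 38 mm above the table (51 mm while still stuck).
- choc_1: Dark brown chocolate bar, 60 g, in the mould's middle pocket: stepped block 43 (x) x 78 (y) x 26 mm (z). Origin: centre of its narrow crown face (30 x 64 mm); wide flat face at z = +26 mm. In the mould +z points out of the pocket, origin 5 mm above the mould's underside, wide face 13 mm below the rim. Wide face down on the board, its origin is 38 mm above the table (51 mm while still stuck).
- choc_2: Dark brown chocolate bar, 60 g, in the mould's +x pocket: stepped block 43 (x) x 78 (y) x 26 mm (z). Origin: centre of its narrow crown face (30 x 64 mm); wide flat face at z = +26 mm. In the mould +z points out of the pocket, origin 5 mm above the mould's underside, wide face 13 mm below the rim. Wide face down on the board, its origin is 38 mm above the table (51 mm while still stuck).
- salt: Bystander: salt shaker, 44 mm wide, 90 mm tall, origin at the centre of its underside, loose; leave it alone.
- pepper: Bystander: pepper shaker, 44 mm wide, 90 mm tall, origin at the centre of its underside, loose; leave it alone.
- yoghurt_pot: Bystander: yoghurt pot, 72 mm wide, 71 mm tall, origin at the centre of its underside, loose; leave it alone.
Not all that is in view belongs to the job. Of the things that look like the mould, the larger one is meant. What is shaped like the choc_2 but yellow is not meant.

How it is judged (in metres and radians):
At the end, for the whole second after the job is handed in: Each bar at rest on the board, centre 15 mm or more inside its edges, wide face down within 0.24 rad, origin 33 to 43 mm above the table; the mould still and flat within 0.12 rad, either way up, on the table (middle below 30 mm), touching neither board nor bars (x of choc_0 in the frame of board between -0.09 and 0.09 m and y of choc_0 in the frame of board between -0.06 and 0.06 m and z of choc_0 in the frame of board between 0.033 and 0.043 m and angle between each of choc_0, choc_1, choc_2's own z axis and vertical above 2.9 rad and linear speed of each of choc_0, choc_1, choc_2, mould below 0.02 m/s and contact force between mould and choc_0 below 0.05 N and x of choc_1 in the frame of board between -0.09 and 0.09 m and y of choc_1 in the frame of board between -0.06 and 0.06 m and z of choc_1 in the frame of board between 0.033 and 0.043 m and contact force between mould and choc_1 below 0.05 N and x of choc_2 in the frame of board between -0.09 and 0.09 m and y of choc_2 in the frame of board between -0.06 and 0.06 m and z of choc_2 in the frame of board between 0.033 and 0.043 m and contact force between mould and choc_2 below 0.05 N and contact force between mould and board below 0.05 N and height (world z) of mould_mid below 0.03 m and (angle between mould's own z axis and vertical below 0.12 rad or angle between mould's own z axis and vertical above 3.02 rad)).
It fails at once if the salt is knocked over or shifted by more than 40 mm (distance of salt from where it was at the start of the episode above 0.04 m or angle between salt's own z axis and vertical above 0.5 rad).
It fails at once if the pepper is knocked over or shifted by more than 40 mm (distance of pepper from where it was at the start of the episode above 0.04 m or angle between pepper's own z axis and vertical above 0.5 rad).
It fails at once if the yoghurt pot is knocked over or shifted by more than 40 mm (distance of yoghurt_pot from where it was at the start of the episode above 0.04 m or angle between yoghurt_pot's own z axis and vertical above 0.5 rad).
It also fails if it takes over 72 s, if anything falls off the work surface, if the arm or the gripper's body presses on something with over 40 N, if the wrist force passes 120 N, or if a joint passes its speed limit or range.

ROBOT

A 6-joint arm with a two-finger parallel gripper is mounted at the origin on a cart in front of the work surface, level with it; the furniture and walls round the work are solid. World frame = base frame: x ahead of the robot, y to its left, z up, the work surface at z = 0. Lengths are in mm, angles in rad, forces in N, time in s.
With the tool pointing down it reaches from about 400 to 925 mm from the base axis. Payload 12.5 kg.
Tool frame: the origin (TCP) lies between the finger pads; the fingertips stand 19 mm ahead of it and the grasp point (between the pads) is the TCP (env.nose_length is the distance from the TCP to the fingertips, in mm); z points along the fingers, y is the line along which they close (so a half turn about z gives the same grasp; the last joint's range is limited). The gripper opens to 95 mm and grips with 3 to 60 N. Pads are 20 mm wide; open, the fingers measure 119 mm over their backs; the gripper's body (75 mm by 180 mm) begins 59 mm behind the grasp point.
Start: joints at [0.998, 0.491, 1.559, -0, 1.092, -0.106], TCP at [281.256, 558.158, 233.661] pointing down, gripper open.
Joint ranges: [-3.1, 3.1], [-0.84, 2.19], [0.05, 2.79], [-1.13, 4.28], [0.06, 2.93], [-2.69, 2.69]. Speed limits (rad/s): [2.22, 2.22, 2.79, 3.14, 3.14, 3.14].

INTERFACE

Orientations are given as [roll, pitch, yaw] about the fixed x, y, z axes, in that order (R = Rz(yaw) Ry(pitch) Rx(roll)).
In Python, from cell import env gives the robot as it stands. The module is installed in compiled form; this text tells all that it offers.
- The arm moves only by the tool drive_tool, never from a script. Its argument "rows" is a list that holds one entry, the list of rows, each a list of 7 numbers: the shift along the tool's x, y, z scaled (see below), then the turn, a rotation vector about the tool's x, y, z scaled (see below), then the opening, from 0 (shut) to 1 (fully open). In form: [[[tx, ty, tz, ax, ay, az, jaw], ...]]. A call has 1 to 5 rows; each row shifts and turns the commanded pose from where the row before left it, along the tool's axes as they then stand; what a row does not reach is not made up. The controller multiplies each number of a shift by 250 mm and each number of a turn by 180 degrees. A row lasts 1/8 s, in which the tool goes at most 62.5 mm and 10.7 degrees, less where a joint would pass 70% of its speed; a pose out of reach is approached as far as the arm can. A call with a number of a shift or a turn outside -1 to 1 is refused whole. A call with a gripper value outside its range is refused whole. The fingers move at their own pace and stop on an object; the grip force is fixed at half the most. Time passes only in rows, so rows that do not move let the fingers close. It gives the time, the measured TCP pose, the force, the opening and the grip force at its end, in the units of the state.
- env.state(): the state, without advancing time (a new reading comes with each control period).
- env.read_camera(name): name is "scene" or "side" or "wrist"; returns a dict with "color" (480x640x3 uint8, blue, green, red), "camera_matrix" (3x3 intrinsics, pixels), "k1" (the pictures are not rectified: a ray, as slopes to the right and down, at radius r is drawn at 1 + k1 r^2 times it, then the intrinsics apply), "pose" (4x4, takes a point from camera to world coordinates). Camera axes: x right, y up, looking along -z (the intrinsics and any distortion apply to the point x, -y, -z); pixel columns grow to the right and rows downward; lengths in mm; the calibration is good to about 2 mm. A picture is of the moment at which its call begins. There is no depth.
- env.job_done(): hands the job in; it is judged then, once.
Trained networks look in a picture, given as the dict that the camera call returned (one of the last four; its "shot" number tells which), for a name from the list of things; names that differ only in an ending like _2 or _b are one class to them, and where a whole thing is asked for, a point or a joint stands for the part that bears it (a point fixed in the world has none). Each returns a list of dicts, best first, with "score" (0 to 1); they miss things now and then, are a little off and sometimes report something else, mostly with a low value. They report only what shows in the picture. A call takes as long as a camera call. They do not tell look-alikes from the thing itself.
- env.search_frame(name, picture): "at" ([x, y, z] in mm, in the coordinates of the camera as it stood for that picture, good to about 4 mm: the middle of the surface that is visible of it).
- env.place_of(name, picture): "at" ([x, y, z] in mm, in the coordinates of the camera as it stood for that picture, good to about 4 mm: a listed point, or the origin of a listed thing).
The state is a dict: "t": time; "joints": joint angles; "qvel": joint speeds; "tau": joint torques, N m; "eef_pos": TCP position; "tcp_rot": TCP orientation; "ft_force": force on the tool from outside, world axes, zero at the start; "moment": the same for the moment, N m; "opening": opening from 0.0 (shut) to 1.0 (fully open); "grip_force": force on a finger pad.
Only numpy, scipy, OpenCV 4.12 (cv2) and the standard library are available. Lean on these libraries where they do the work, as an engineer would, in place of code of your own. Each camera call takes 0.05 s, during which the arm holds its last target. There are 200 camera calls.

## Working session

There is one attempt and no reset: what is moved stays moved. The work goes in short steps, Python scripts to look and compute and a tool call to move; the robot and the scene stay as the last step left them, time stands still between calls to the robot, and variables do not carry over. Pictures are saved under pics/ and viewed, at most 10 in all, crops included, and the job is handed in when it is done.

Besides the shell and the picture viewer there is one more tool, called after "Request:" in YAML: its name, and indented under it one key for each argument. drive_tool: Moves the arm, as the interface text tells. Its arguments: {"type":"object","properties":{"rows":{"type":"array","items":{"type":"array","items":{"type":"array","items":{"type":"number","minimum":-1,"maximum":1}}}}},"required":["rows"]}

```bash
mkdir -p pics
cat > h.py <<'E'
import numpy as np, cv2
from cell import env
from scipy.spatial.transform import Rotation as R
def W(p,at): return (p["pose"]@np.r_[at,1])[:3]
def find(n,p,f='place_of',k=4):
    return [(round(d['score'],2),W(p,d['at']).round(0).tolist(),pix(p,W(p,d['at']))) for d in getattr(env,f)(n,p)[:k]]
def pix(p,w):
    c=np.linalg.inv(p["pose"])@np.r_[w,1]; s=np.array([c[0],-c[1]])/-c[2]
    s=s*(1+p["k1"]*(s@s)); K=p["camera_matrix"]; return (K[:2,:2]@s+K[:2,2]).round(0).tolist()
def ray(p,uv,z):
    K=p["camera_matrix"]; d=np.linalg.solve(K[:2,:2],np.array(uv)-K[:2,2]); s=d.copy()
    for _ in range(20): s=d/(1+p["k1"]*(s@s))
    v=p["pose"][:3,:3]@[s[0],-s[1],-1]; o=p["pose"][:3,3]; return (o+v*(z-o[2])/v[2])
E
python3 - <<'E'
from h import *
ims=[]
for c in ["scene","side"]:
    p=env.read_camera(c); cv2.imwrite(f"pics/{c}0.png",p["color"])
    print(c,p["pose"].round(2).tolist())
    for n in ["mould","mould_mid","mould_grip","board","choc_0","salt","pepper","yoghurt_pot"]: print(n,find(n,p))
s=env.state();print(s["eef_pos"],s["tcp_rot"],s["opening"],s["t"])
E
```

```text
scene [[0.87, 0.23, -0.43, 255.53], [-0.49, 0.43, -0.76, -727.0], [0.01, 0.87, 0.49, 482.31], [0.0, 0.0, 0.0, 1.0]]
mould [(0.95, [613.0, -382.0, 2.0], [414.0, 376.0]), (0.82, [502.0, -190.0, 1.0], [287.0, 324.0])]
mould_mid [(0.87, [500.0, -187.0, 18.0], [285.0, 316.0]), (0.77, [614.0, -383.0, 13.0], [415.0, 370.0]), (0.6, [446.0, -167.0, 7.0], [250.0, 324.0])]
mould_grip [(0.92, [469.0, -288.0, 22.0], [295.0, 358.0]), (0.65, [678.0, -372.0, 16.0], [444.0, 349.0])]
board [(0.75, [537.0, 132.0, -3.0], [240.0, 240.0])]
choc_0 [(0.98, [500.0, -184.0, 4.0], [285.0, 321.0]), (0.95, [449.0, -171.0, 6.0], [253.0, 325.0]), (0.79, [692.0, -216.0, 1.0], [388.0, 301.0]), (0.6, [550.0, -201.0, 3.0], [316.0, 318.0])]
salt [(0.67, [764.0, -100.0, -0.0], [382.0, 262.0])]
pepper [(0.72, [754.0, 14.0, 1.0], [349.0, 240.0])]
yoghurt_pot [(0.85, [775.0, 153.0, -3.0], [326.0, 216.0])]
side [[1.0, -0.02, 0.02, 618.44], [0.02, 0.43, -0.9, -941.17], [0.01, 0.9, 0.43, 463.99], [0.0, 0.0, 0.0, 1.0]]
mould [(0.66, [616.0, -386.0, 2.0], [317.0, 355.0]), (0.64, [502.0, -186.0, -1.0], [259.0, 286.0])]
mould_mid [(0.87, [617.0, -382.0, 18.0], [317.0, 345.0]), (0.67, [498.0, -187.0, 21.0], [257.0, 276.0])]
mould_grip [(0.84, [682.0, -370.0, 14.0], [359.0, 343.0]), (0.57, [468.0, -289.0, 26.0], [231.0, 304.0])]
board [(0.64, [544.0, 128.0, 2.0], [292.0, 221.0])]
choc_0 [(0.87, [688.0, -212.0, 2.0], [357.0, 295.0]), (0.8, [552.0, -202.0, 5.0], [284.0, 288.0]), (0.61, [444.0, -172.0, 8.0], [230.0, 278.0]), (0.58, [498.0, -189.0, 5.0], [257.0, 284.0])]
salt [(0.73, [767.0, -101.0, 4.0], [392.0, 265.0])]
pepper [(0.78, [754.0, 17.0, -2.0], [379.0, 243.0])]
yoghurt_pot [(0.77, [771.0, 155.0, 3.0], [381.0, 218.0])]
[281.23615491 558.127701   233.64422882] [3.14157272e+00 1.63039446e-05 2.67479011e+00] 0.9998165630978619 0.9
```

View pics/scene0.png

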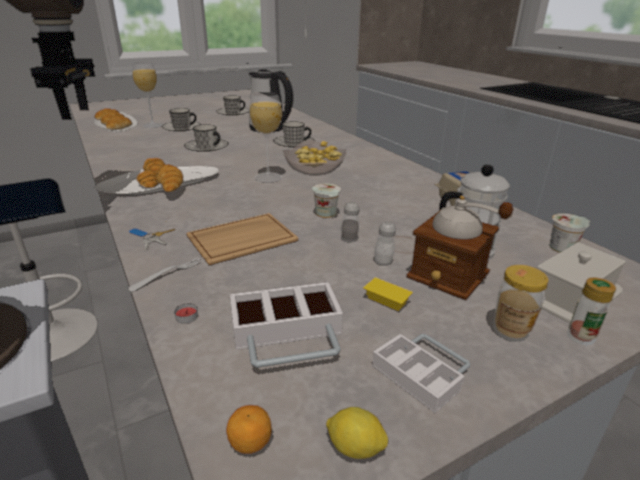

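View pics/side0.png

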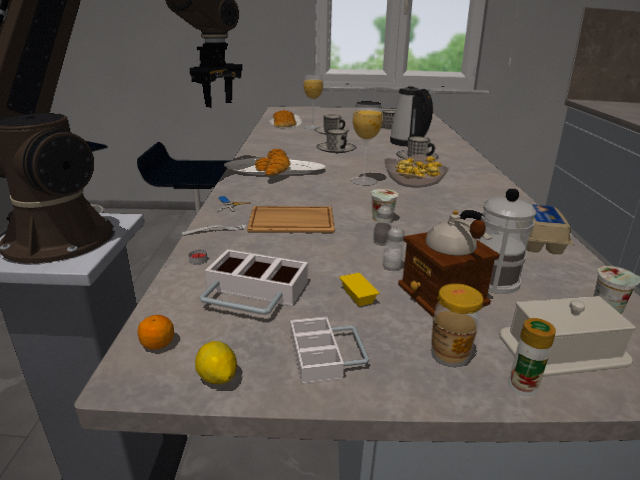

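Scene view: the larger white mould with dark bars is at (285,315), handle at (295,350). Look-alikes are the smaller empty mould at (418,370) and the yellow bar at (388,293). The board is at (242,238), salt at (385,245), pepper at (350,222) and the pot at (326,200). I choose the large mould at (285,315). Next: a close crop of it, plus the board yaw.

Run:
```python
from h import *
for c in ["scene","side"]:
    p=env.read_camera(c); im=p["color"]
    if c=="scene": cv2.imwrite("pics/crop.png",cv2.resize(im[270:400,200:480],None,fx=2.8,fy=2.8,interpolation=cv2.INTER_CUBIC))
    hsv=cv2.cvtColor(im,cv2.COLOR_BGR2HSV)
    m=((hsv[...,0]>5)&(hsv[...,0]<25)&(hsv[...,1]>70)&(hsv[...,2]>70)).astype(np.uint8)
    n,l,st,ce=cv2.connectedComponentsWithStats(m)
    b=pix(p,[541,130,12]); k=l[int(b[1]),int(b[0])]; print(c,st[k])
    pts=np.argwhere(l==k)[:,::-1]; h=cv2.convexHull(pts.astype(np.int32))[:,0]
    w=np.array([ray(p,u.astype(float),12)[:2] for u in h],np.float32)
    print("board",cv2.minAreaRect(w))
    print("grip z22",find("mould_grip",p),"orange",ray(p,(249,429) if c=="scene" else (156,333),35).round())
```

```text
scene [ 187  213  111   52 3233]
board ((540.4114990234375, 122.27584075927734), (210.82920837402344, 161.07763671875), 2.5362768173217773)
grip z22 [(0.85, [678.0, -371.0, 15.0], [443.0, 349.0]), (0.84, [465.0, -287.0, 23.0], [293.0, 358.0])] orange [ 362. -380.   35.]
side [ 247  206   88   27 2267]
board ((543.12255859375, 119.28102111816406), (210.2428436279297, 165.7509307861328), 3.023423671722412)
grip z22 [(0.84, [681.0, -369.0, 13.0], [359.0, 343.0]), (0.79, [470.0, -292.0, 26.0], [232.0, 305.0])] orange [ 373. -387.   35.]
```

View pics/crop.png

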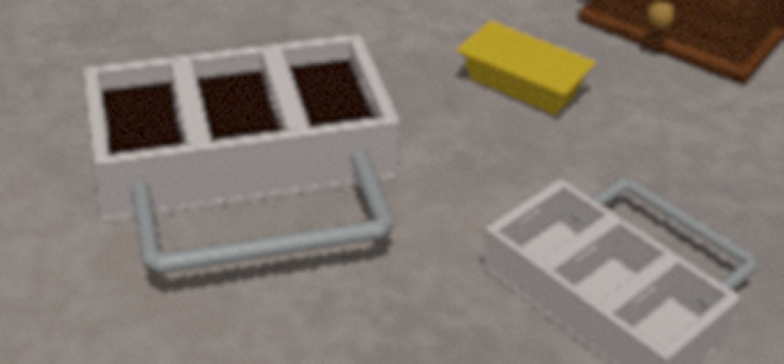

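The crop confirms it: the large mould with three dark bars is on the left, with its handle toward the camera. The small empty mould and the yellow bar are the decoys. I move above the handle.

Request:
drive_tool:
  rows:
    - [[-0.204, -0.126, 0, 0, 0, 0, 1], [-0.204, -0.126, 0, 0, 0, 0, 1], [-0.204, -0.126, 0, 0, 0, 0, 1], [-0.204, -0.126, 0, 0, 0, 0, 1], [-0.204, -0.126, 0, 0, 0, 0, 1]]

```text
t: 1.72
eef_pos: [438.9, 301.1, 233.9]
tcp_rot: [3.141, 0.0, 2.675]
ft_force: [0.7, 0.1, 0.9]
opening: 1.0
grip_force: 0.0
```

Request:
drive_tool:
  rows:
    - [[-0.204, -0.126, 0, 0, 0, 0, 1], [-0.204, -0.126, 0, 0, 0, 0, 1], [-0.085, -0.2, 0, 0, 0, 0, 1], [-0.085, -0.2, 0, 0, 0, 0, 1], [-0.085, -0.2, 0, 0, 0, 0, 1]]

```text
t: 2.35
eef_pos: [490.0, 36.2, 233.8]
tcp_rot: [3.141, 0.0, 2.675]
ft_force: [1.5, 0.1, -0.0]
opening: 1.001
grip_force: 0.0
```

Request:
drive_tool:
  rows:
    - [[-0.085, -0.2, 0, 0, 0, 0, 1], [-0.085, -0.2, 0, 0, 0, 0, 1], [-0.085, -0.2, 0, 0, 0, 0, 1], [-0.085, -0.2, 0, 0, 0, 0, 1], [-0.085, -0.2, 0, 0, 0, 0, 1]]

```text
t: 2.98
eef_pos: [472.3, -235.0, 233.8]
tcp_rot: [3.141, 0.001, 2.675]
ft_force: [0.9, 0.3, 0.2]
opening: 1.0
grip_force: 0.0
```

Request:
drive_tool:
  rows:
    - [[-0.085, -0.2, 0, 0, 0, 0, 1], [0, 0, 0, 0, 0, -0.057, 1], [0, 0, 0, 0, 0, 0, 1]]

```text
t: 3.35
eef_pos: [468.9, -287.7, 233.5]
tcp_rot: [3.141, -0.0, 2.852]
ft_force: [-0.1, -0.1, -0.4]
opening: 0.998
grip_force: 0.0
```

Run:
```python
from h import *
s=env.state();print(s["t"],s["eef_pos"],np.degrees(s["tcp_rot"]),s["joints"])
p=env.read_camera("wrist"); cv2.imwrite("pics/w1.png",p["color"])
for n in ["mould","mould_mid","mould_grip","choc_0"]: print(n,find(n,p))
```

```text
3.35 [ 468.86828888 -287.731683    233.46698001] [ 1.79984968e+02 -1.27819050e-02  1.63398321e+02] [-6.70568159e-01  3.85047680e-01  1.74380631e+00  1.89334566e-04
  1.01304328e+00 -1.95171074e+00]
mould [(0.92, [501.0, -186.0, 1.0], [428.0, 211.0]), (0.69, [616.0, -385.0, -3.0], [286.0, 345.0])]
mould_mid [(0.74, [501.0, -187.0, -2.0], [425.0, 211.0]), (0.63, [611.0, -386.0, 14.0], [282.0, 350.0])]
mould_grip [(0.96, [470.0, -289.0, 19.0], [327.0, 215.0]), (0.96, [686.0, -371.0, 18.0], [313.0, 399.0])]
choc_0 [(0.95, [446.0, -170.0, 7.0], [433.0, 157.0]), (0.84, [501.0, -183.0, 6.0], [431.0, 211.0]), (0.69, [550.0, -202.0, 5.0], [424.0, 257.0])]
```

View pics/w1.png

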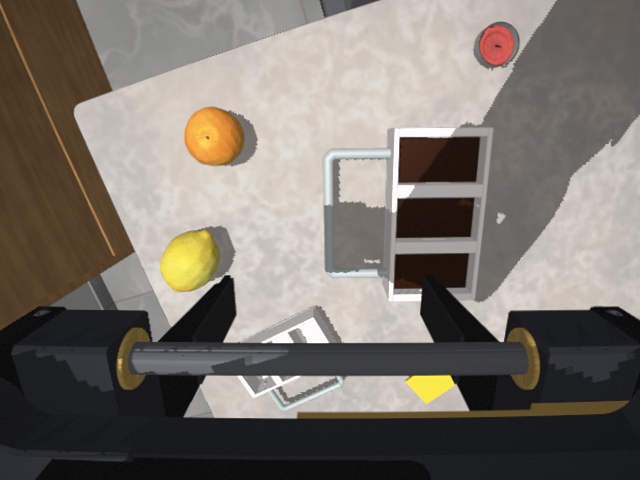

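The wrist view shows the bar (column 328, rows 155–272) parallel to the tool, with the TCP above it. The box starts at column 390. I narrow the jaw, descend, close and check.

Request:
drive_tool:
  rows:
    - [[0, 0, 0.2, 0, 0, 0, 0.62], [0, 0, 0.2, 0, 0, 0, 0.62], [0, 0, 0.2, 0, 0, 0, 0.62], [0, 0, 0.1, 0, 0, 0, 0.62], [0, 0, 0.06, 0, 0, 0, 0.62]]

```text
t: 4.22
eef_pos: [469.1, -286.8, 42.5]
tcp_rot: [3.141, -0.001, 2.853]
ft_force: [0.7, 0.2, -0.4]
opening: 0.625
grip_force: 0.0
```

Request:
drive_tool:
  rows:
    - [[0, 0, 0.06, 0, 0, 0, 0.62], [0, 0, 0.026, 0, 0, 0, 0.62], [0, 0, 0, 0, 0, 0, 0.62]]

```text
t: 4.6
eef_pos: [469.2, -287.4, 22.2]
tcp_rot: [3.142, 0.0, 2.854]
ft_force: [-0.3, -0.7, -0.2]
opening: 0.618
grip_force: 0.0
```

Request:
drive_tool:
  rows:
    - [[0, 0, 0, 0, 0, 0, 0], [0, 0, 0, 0, 0, 0, 0], [0, 0, 0, 0, 0, 0, 0], [0, 0, 0, 0, 0, 0, 0]]

```text
t: 5.1
eef_pos: [469.2, -287.4, 22.2]
tcp_rot: [3.142, 0.0, 2.854]
ft_force: [-0.5, -0.1, -0.2]
opening: 0.256
grip_force: 0.0
```

Request:
drive_tool:
  rows:
    - [[0, 0, 0, 0, 0, 0, 0], [0, 0, 0, 0, 0, 0, 0], [0, 0, 0, 0, 0, 0, 0]]

```text
t: 5.48
eef_pos: [469.1, -287.3, 22.1]
tcp_rot: [3.141, -0.0, 2.854]
ft_force: [-0.8, 0.9, 1.1]
opening: 0.097
grip_force: 30.0
```

Request:
drive_tool:
  rows:
    - [[0, 0.022, -0.076, 0, 0, 0, 0], [0, 0.022, -0.076, 0, 0, 0, 0]]

```text
t: 5.72
eef_pos: [471.8, -276.4, 60.0]
tcp_rot: [3.141, -0.002, 2.854]
ft_force: [0.4, 1.6, -3.6]
opening: 0.096
grip_force: 30.0
```

Request:
drive_tool:
  rows:
    - [[0, 0.04, -0.068, 0, 0, 0, 0], [0, 0.04, -0.068, 0, 0, 0, 0], [0, 0.057, -0.055, 0, 0, 0, 0], [0, 0.057, -0.055, 0, 0, 0, 0], [0, 0.069, -0.039, 0, 0, 0, 0]]

```text
t: 6.35
eef_pos: [491.6, -213.5, 133.0]
tcp_rot: [-3.14, 0.002, 2.854]
ft_force: [-4.6, -7.4, 9.0]
opening: 0.097
grip_force: 30.0
```

Request:
drive_tool:
  rows:
    - [[0, 0.069, -0.039, 0, 0, 0, 0], [0, 0.077, -0.02, 0, 0, 0, 0], [0, 0.077, -0.02, 0, 0, 0, 0], [0, 0.06, -0.02, 0, 0, 0, 0], [0, 0, -0.08, 0, 0, 0, 0]]

```text
t: 6.98
eef_pos: [510.4, -143.7, 175.1]
tcp_rot: [3.14, -0.004, 2.855]
ft_force: [0.5, 0.3, -5.9]
opening: 0.099
grip_force: 30.0
```

Request:
drive_tool:
  rows:
    - [[0, 0, -0.08, 0, 0, 0, 0], [0, 0, -0.08, 0, 0, 0, 0], [0, 0, -0.08, 0, 0, 0, 0], [0, 0, 0, 0, 0, 0, 0]]

```text
t: 7.48
eef_pos: [511.2, -145.3, 236.5]
tcp_rot: [3.141, 0.001, 2.854]
ft_force: [-0.3, -0.3, -6.9]
opening: 0.098
grip_force: 30.0
```

Run:
```python
from h import *
s=env.state();print(s["t"],s["eef_pos"],np.degrees(s["tcp_rot"]),s["joints"],s["grip_force"],s["ft_force"])
p=env.read_camera("scene"); cv2.imwrite("pics/s2.png",p["color"])
for n in ["mould_mid","mould_grip"]: print(n,find(n,p))
```

```text
7.475 [ 511.17863058 -145.25541847  236.46630223] [1.79976338e+02 4.46607385e-02 1.63526071e+02] [-4.01427754e-01  3.54984598e-01  1.78428582e+00  5.92280463e-04
  1.00159483e+00 -1.68501897e+00] 29.997305274009705 [-0.31189386 -0.32673304 -6.94945298]
mould_mid [(0.97, [612.0, -384.0, 14.0], [415.0, 370.0]), (0.69, [522.0, -124.0, 129.0], [279.0, 238.0])]
mould_grip [(0.97, [510.0, -149.0, 234.0], [277.0, 185.0]), (0.8, [677.0, -370.0, 18.0], [443.0, 348.0])]
```

View pics/s2.png

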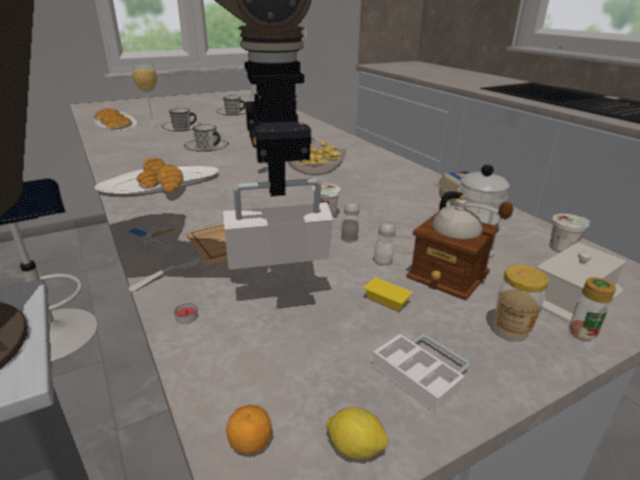

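The mould hangs from the gripper (box at (279,240), handle bar at (277,185)), tilted slightly short of plumb. I rotate it to the board's yaw and carry it over.

Request:
drive_tool:
  rows:
    - [[0, 0, 0, 0, 0, -0.0535, 0], [0, 0, 0, 0, 0, -0.0535, 0], [-0.028, 0.113, 0, 0, 0, 0, 0], [-0.028, 0.113, 0, 0, 0, 0, 0], [-0.028, 0.113, 0, 0, 0, 0, 0]]

```text
t: 8.25
eef_pos: [527.6, -59.2, 234.9]
tcp_rot: [3.141, -0.002, -3.094]
ft_force: [0.7, -0.3, -6.3]
opening: 0.093
grip_force: 30.0
```

Request:
drive_tool:
  rows:
    - [[-0.028, 0.113, 0, 0, 0, 0, 0], [-0.028, 0.113, 0, 0, 0, 0, 0], [-0.028, 0.113, 0, 0, 0, 0, 0], [0, 0, 0.1, 0, 0, 0, 0], [0, 0, 0.1, 0, 0, 0, 0]]

```text
t: 8.88
eef_pos: [544.2, 26.0, 184.5]
tcp_rot: [3.141, -0.001, -3.092]
ft_force: [-0.1, -0.2, -6.9]
opening: 0.095
grip_force: 30.0
```

Request:
drive_tool:
  rows:
    - [[0, 0, 0, 0, 0, 0, 0], [0, 0, 0, 0, 0, 0, 0]]

```text
t: 9.12
eef_pos: [545.0, 25.4, 186.4]
tcp_rot: [3.141, 0.0, -3.093]
ft_force: [0.8, -0.1, -6.2]
opening: 0.096
grip_force: 30.0
```

Run:
```python
from h import *
s=env.state();print(s["t"],s["eef_pos"],np.degrees(s["tcp_rot"]),s["ft_force"],s["moment"])
for c in ["scene","side"]:
    p=env.read_camera(c); im=p["color"]; cv2.imwrite(f"pics/{c}3.png",im)
    for n in ["mould_mid","mould_grip","mould","board"]: print(n,find(n,p,k=2))
a=cv2.imread("pics/scene3.png")[130:310,150:400]; b=cv2.imread("pics/side3.png")[100:280,200:450]
cv2.imwrite("pics/ab3.png",cv2.resize(np.hstack([a,b]),(800,288)))
```

```text
9.125 [544.96146036  25.42879271 186.42986106] [ 1.79992362e+02  6.61898719e-03 -1.77233307e+02] [ 0.79744987 -0.10578341 -6.22692366] [-0.02048203 -0.13237327 -0.02435233]
mould_mid [(0.9, [611.0, -382.0, 12.0], [414.0, 371.0]), (0.66, [543.0, 37.0, 75.0], [256.0, 226.0])]
mould_grip [(0.86, [545.0, 23.0, 184.0], [257.0, 176.0]), (0.84, [677.0, -371.0, 16.0], [443.0, 349.0])]
mould [(0.83, [614.0, -381.0, -1.0], [413.0, 376.0]), (0.55, [547.0, 15.0, 76.0], [262.0, 229.0])]
board []
mould_mid [(0.91, [613.0, -384.0, 19.0], [315.0, 345.0]), (0.69, [542.0, 39.0, 78.0], [288.0, 205.0])]
mould_grip [(0.87, [682.0, -372.0, 12.0], [360.0, 345.0]), (0.68, [547.0, 21.0, 187.0], [289.0, 161.0])]
mould [(0.86, [615.0, -384.0, 1.0], [316.0, 354.0]), (0.62, [548.0, 18.0, 75.0], [290.0, 210.0])]
board [(0.85, [540.0, 128.0, 0.0], [290.0, 221.0]), (0.53, [767.0, -98.0, 7.0], [392.0, 264.0])]
```

View pics/ab3.png

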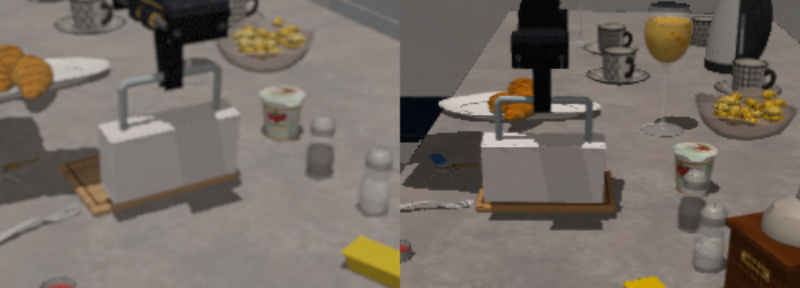

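The mould hangs over the near part of the board, about 7° short of plumb. It is squared to the board in the side view. I touch down with the near edge just inside the board.

Request:
drive_tool:
  rows:
    - [[0, 0.068, 0.02, 0, 0, 0, 0], [0, 0.068, 0.02, 0, 0, 0, 0], [0, 0, 0.025, 0, 0, 0, 0], [0, 0, 0.025, 0, 0, 0, 0], [0, 0, 0, 0, 0, 0, 0]]

```text
t: 10.25
eef_pos: [544.0, 59.7, 165.3]
tcp_rot: [-3.142, 0.004, -3.093]
ft_force: [-3.9, 0.3, 12.5]
opening: 0.097
grip_force: 30.0
```

Request:
drive_tool:
  rows:
    - [[0, 0.037, 0.004, 0, 0, 0, 0], [0, 0.037, 0.004, 0, 0, 0, 0], [0, 0, 0, 0, 0, 0, 0]]

```text
t: 10.62
eef_pos: [542.9, 78.3, 163.3]
tcp_rot: [-3.141, 0.003, -3.092]
ft_force: [-4.3, 0.7, 14.0]
opening: 0.096
grip_force: 30.0
```

Request:
drive_tool:
  rows:
    - [[0, 0.068, -0.006, 0, 0, 0, 0], [0, 0.068, 0.002, 0, 0, 0, 0], [0, 0.067, 0.009, 0, 0, 0, 0], [0, 0.066, 0.016, 0, 0, 0, 0]]

```text
t: 11.12
eef_pos: [539.5, 145.8, 156.8]
tcp_rot: [3.142, 0.002, -3.093]
ft_force: [2.5, -1.4, -0.3]
opening: 0.1
grip_force: 30.0
```

Run:
```python
from h import *
s=env.state();print(s["t"],s["eef_pos"],s["ft_force"],s["moment"])
for c in ["scene","side"]:
    p=env.read_camera(c)
    for n in ["mould_mid","mould_grip","mould"]: print(n,[x for x in find(n,p,k=3) if x[1][1]>-200])
```

```text
11.125 [539.51691882 145.84186625 156.75408854] [ 2.50637951 -1.38548883 -0.31336172] [-0.447522   -0.33932064  0.01301981]
mould_mid [(0.78, [539.0, 98.0, 58.0], [244.0, 222.0])]
mould_grip [(0.93, [537.0, 145.0, 158.0], [231.0, 171.0])]
mould [(0.63, [542.0, 76.0, 73.0], [248.0, 219.0])]
mould_mid [(0.96, [540.0, 100.0, 59.0], [289.0, 203.0])]
mould_grip [(0.8, [535.0, 141.0, 162.0], [288.0, 157.0])]
mould [(0.88, [542.0, 82.0, 69.0], [289.0, 202.0])]
```

Tilt and pivot match the plan, so I continue laying it over.

Request:
drive_tool:
  rows:
    - [[0, 0.064, 0.024, 0, 0, 0, 0], [0, 0.06, 0.031, 0, 0, 0, 0], [0, 0.057, 0.038, 0, 0, 0, 0], [0, 0.052, 0.044, 0, 0, 0, 0], [0, 0.047, 0.049, 0, 0, 0, 0]]

```text
t: 12.15
eef_pos: [535.3, 215.9, 108.8]
tcp_rot: [-3.142, -0.0, -3.093]
ft_force: [2.1, -0.0, -0.1]
opening: 0.098
grip_force: 30.0
```

Request:
drive_tool:
  rows:
    - [[0, 0.041, 0.054, 0, 0, 0, 0], [0, 0.035, 0.058, 0, 0, 0, 0], [0, 0.028, 0.062, 0, 0, 0, 0], [0, 0, 0, 0, 0, 0, 0]]

```text
t: 12.65
eef_pos: [533.6, 241.2, 64.9]
tcp_rot: [-3.141, -0.002, -3.093]
ft_force: [0.0, 1.3, -0.8]
opening: 0.094
grip_force: 30.0
```

Run:
```python
from h import *
s=env.state();print(s["t"],s["eef_pos"],s["ft_force"],s["moment"])
for c in ["scene","side"]:
    p=env.read_camera(c)
    for n in ["mould_mid","mould_grip","mould"]: print(n,[x for x in find(n,p,k=3) if x[1][1]>-200])
```

```text
12.65 [533.60140289 241.24366438  64.8887962 ] [ 0.00932072  1.25227558 -0.75663562] [0.32252752 0.03067977 0.11154222]
mould_mid [(0.92, [538.0, 136.0, 40.0], [238.0, 223.0]), (0.34, [539.0, 131.0, 68.0], [238.0, 212.0])]
mould_grip []
mould [(0.75, [540.0, 132.0, 72.0], [238.0, 210.0])]
mould_mid [(0.8, [536.0, 138.0, 42.0], [289.0, 204.0])]
mould_grip [(0.63, [531.0, 233.0, 71.0], [289.0, 181.0])]
mould [(0.74, [538.0, 134.0, 66.0], [289.0, 196.0])]
```

Request:
drive_tool:
  rows:
    - [[0, -0.028, -0.062, 0, 0, 0, 0], [0, -0.035, -0.058, 0, 0, 0, 0], [0, -0.041, -0.054, 0, 0, 0, 0], [0, 0, 0, 0, 0, 0, 0]]

```text
t: 13.55
eef_pos: [536.1, 214.4, 111.6]
tcp_rot: [3.141, 0.003, -3.094]
ft_force: [-0.5, 2.9, 0.9]
opening: 0.097
grip_force: 30.0
```

Request:
drive_tool:
  rows:
    - [[0, 0, 0, 0, 0, 0, 0.63], [0, 0, 0, 0, 0, 0, 0.63], [0, 0, 0, 0, 0, 0, 0.63], [0, 0, 0, 0, 0, 0, 0.63], [0, 0, 0, 0, 0, 0, 0.63]]

```text
t: 14.18
eef_pos: [535.5, 214.9, 109.8]
tcp_rot: [-3.141, -0.0, -3.093]
ft_force: [0.9, 0.9, -0.0]
opening: 0.566
grip_force: 0.0
```

Run:
```python
from h import *
s=env.state();print(s["t"],s["eef_pos"],s["ft_force"],s["opening"])
for c in ["scene","side","wrist"]:
    p=env.read_camera(c); cv2.imwrite(f"pics/{c}4.png",p["color"])
    for n in ["mould_mid","mould_grip","mould"]: print(n,[x for x in find(n,p,k=3) if x[1][1]>-200])
```

```text
14.175 [535.50467123 214.94363608 109.80687259] [ 0.86972863  0.85145396 -0.03040986] 0.5664293785872192
mould_mid [(0.93, [536.0, 144.0, 31.0], [236.0, 225.0])]
mould_grip [(0.55, [530.0, 251.0, 36.0], [218.0, 206.0])]
mould [(0.88, [540.0, 143.0, 58.0], [237.0, 214.0])]
mould_mid [(0.83, [539.0, 143.0, 35.0], [290.0, 206.0]), (0.27, [540.0, 144.0, 57.0], [290.0, 198.0])]
mould_grip [(0.92, [531.0, 246.0, 34.0], [290.0, 192.0])]
mould [(0.85, [537.0, 146.0, 54.0], [289.0, 199.0])]
mould_mid [(0.63, [539.0, 142.0, 38.0], [217.0, 260.0])]
mould_grip [(0.62, [534.0, 249.0, 29.0], [379.0, 257.0])]
mould [(0.7, [541.0, 149.0, 55.0], [221.0, 273.0])]
```

View pics/wrist4.png

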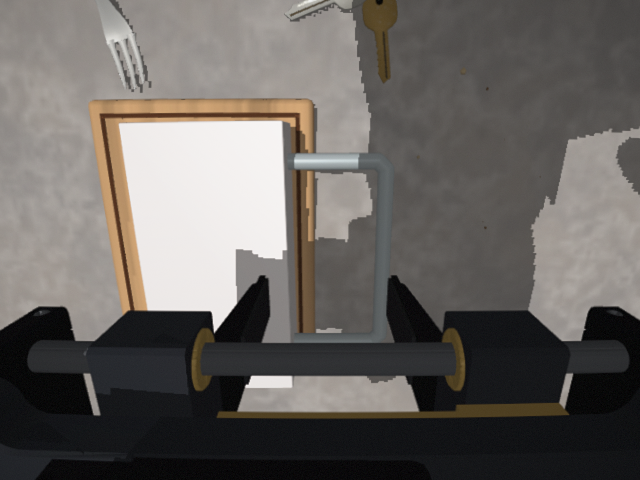

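The wrist view shows the mould flat and inverted, well inside the board (box columns 120–292), with the bar at column 383. I re-grip it.

Request:
drive_tool:
  rows:
    - [[0, 0.067, 0, 0, 0, 0, 0.63], [0, 0.067, 0, 0, 0, 0, 0.63], [0, 0, 0.15, 0, 0, 0, 0.63], [0, 0, 0.1, 0, 0, 0, 0.63], [0, 0, 0.052, 0, 0, 0, 0.63]]

```text
t: 15.4
eef_pos: [533.4, 249.4, 33.1]
tcp_rot: [-3.141, -0.001, -3.092]
ft_force: [-0.6, 1.0, -0.4]
opening: 0.629
grip_force: 0.0
```

Request:
drive_tool:
  rows:
    - [[0, 0, 0, 0, 0, 0, 0], [0, 0, 0, 0, 0, 0, 0], [0, 0, 0, 0, 0, 0, 0], [0, 0, 0, 0, 0, 0, 0], [0, 0, 0, 0, 0, 0, 0]]

```text
t: 16.02
eef_pos: [534.0, 248.4, 34.7]
tcp_rot: [3.141, 0.0, -3.093]
ft_force: [0.2, -0.3, 0.5]
opening: 0.162
grip_force: 0.0
```

Request:
drive_tool:
  rows:
    - [[0, 0, 0, 0, 0, 0, 0], [0, 0, 0, 0, 0, 0, 0]]

```text
t: 16.27
eef_pos: [534.1, 248.7, 34.7]
tcp_rot: [3.141, 0.001, -3.093]
ft_force: [-0.1, 3.3, 3.3]
opening: 0.096
grip_force: 30.0
```

Request:
drive_tool:
  rows:
    - [[0, -0.014, -0.066, 0, 0, 0, 0], [0, -0.021, -0.065, 0, 0, 0, 0], [0, -0.028, -0.062, 0, 0, 0, 0], [0, -0.035, -0.058, 0, 0, 0, 0], [0, -0.041, -0.054, 0, 0, 0, 0]]

```text
t: 16.9
eef_pos: [535.8, 213.2, 112.0]
tcp_rot: [3.141, 0.001, -3.093]
ft_force: [0.4, 2.9, -0.3]
opening: 0.094
grip_force: 30.0
```

Request:
drive_tool:
  rows:
    - [[0, -0.047, -0.049, 0, 0, 0, 0], [0, -0.052, -0.044, 0, 0, 0, 0], [0, -0.057, -0.038, 0, 0, 0, 0], [0, 0, 0, 0, 0, 0, 0]]

```text
t: 17.4
eef_pos: [538.0, 173.9, 145.2]
tcp_rot: [3.141, 0.002, -3.095]
ft_force: [-2.2, 6.2, 8.5]
opening: 0.094
grip_force: 30.0
```

Run:
```python
from h import *
s=env.state();print(s["t"],s["eef_pos"],s["ft_force"],s["opening"])
for c in ["scene","side","wrist"]:
    p=env.read_camera(c); cv2.imwrite(f"pics/{c}5.png",p["color"])
    for n in ["mould_mid","choc_0"]: print(n,[x for x in find(n,p,k=5) if x[1][1]>-100])
```

```text
17.4 [537.97011752 173.88177457 145.18395823] [-2.20097452  6.18676209  8.54915758] 0.09425708889029849
mould_mid [(0.9, [538.0, 104.0, 60.0], [242.0, 220.0])]
choc_0 []
mould_mid [(0.8, [541.0, 105.0, 61.0], [290.0, 202.0])]
choc_0 [(0.46, [755.0, 14.0, -0.0], [380.0, 243.0])]
mould_mid []
choc_0 [(0.45, [540.0, 172.0, 136.0], [322.0, 308.0])]
```

View pics/wrist5.png

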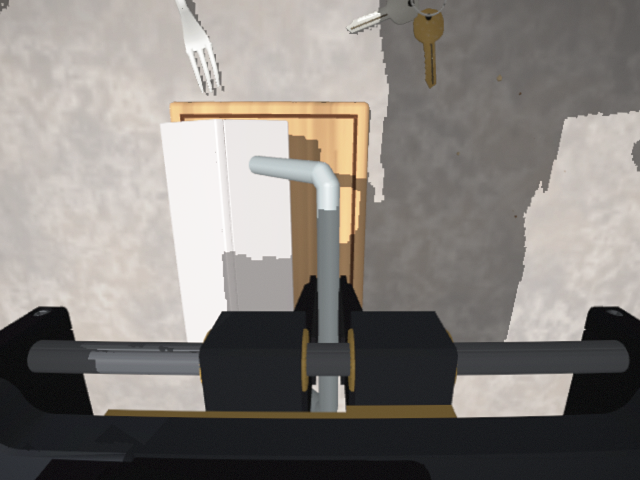

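The bars are still hidden behind the tilted mould, so I tip further.

Request:
drive_tool:
  rows:
    - [[0, -0.06, -0.031, 0, 0, 0, 0], [0, -0.064, -0.024, 0, 0, 0, 0], [0, -0.066, -0.016, 0, 0, 0, 0], [0, -0.067, -0.009, 0, 0, 0, 0], [0, 0, 0, 0, 0, 0, 0]]

```text
t: 18.48
eef_pos: [541.0, 109.1, 164.6]
tcp_rot: [-3.141, 0.002, -3.095]
ft_force: [-1.5, 1.8, 8.6]
opening: 0.096
grip_force: 30.0
```

Run:
```python
from h import *
s=env.state();print(s["t"],s["eef_pos"],s["ft_force"],s["opening"])
for c in ["scene","side","wrist"]:
    p=env.read_camera(c); cv2.imwrite(f"pics/{c}6.png",p["color"])
    for n in ["mould_mid","choc_0"]: print(n,[x for x in find(n,p,k=5) if x[1][1]>-100])
```

```text
18.475 [540.99498817 109.10937018 164.64463883] [-1.46179285  1.81021731  8.55245069] 0.09566312887726497
mould_mid [(0.68, [540.0, 83.0, 58.0], [247.0, 225.0])]
choc_0 []
mould_mid [(0.75, [537.0, 84.0, 60.0], [287.0, 205.0])]
choc_0 []
mould_mid []
choc_0 []
```

View pics/wrist6.png

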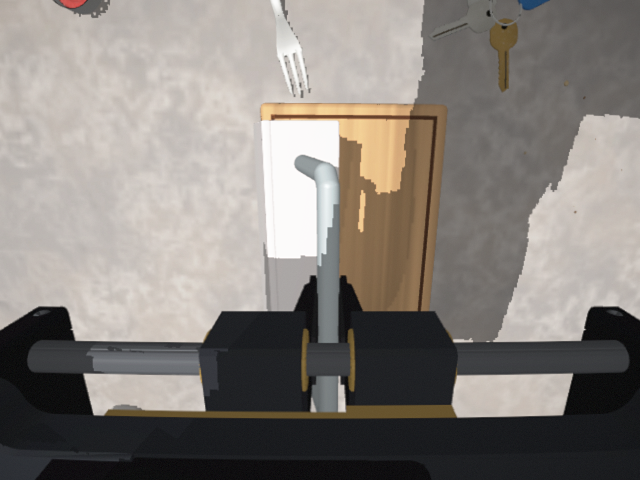

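The wrist view shows the board empty from column 340 to 440, so the bars are still stuck in the mould. I lay it over again and rap from 80 mm, letting the tool follow outward so the finger does not brake the fall.

Request:
drive_tool:
  rows:
    - [[0, 0.067, 0.009, 0, 0, 0, 0], [0, 0.066, 0.016, 0, 0, 0, 0], [0, 0.064, 0.024, 0, 0, 0, 0], [0, 0.06, 0.031, 0, 0, 0, 0], [0, 0.057, 0.038, 0, 0, 0, 0]]

```text
t: 19.55
eef_pos: [536.5, 190.0, 133.0]
tcp_rot: [-3.141, -0.001, -3.093]
ft_force: [1.0, -2.5, -2.6]
opening: 0.096
grip_force: 30.0
```

Request:
drive_tool:
  rows:
    - [[0, 0.052, 0.044, 0, 0, 0, 0], [0, 0.034, 0.034, 0, 0, 0, 0], [0, 0, 0, 0, 0, 0, 0]]

```text
t: 19.92
eef_pos: [535.5, 211.0, 113.6]
tcp_rot: [3.142, -0.001, -3.093]
ft_force: [-0.6, 0.3, -0.7]
opening: 0.097
grip_force: 30.0
```

Run:
```python
from h import *
s=env.state();print(s["t"],s["eef_pos"],s["ft_force"],s["opening"])
for c in ["scene","side"]:
    p=env.read_camera(c)
    for n in ["mould_mid","mould"]: print(n,[x for x in find(n,p,k=5) if x[1][1]>-100])
```

```text
19.925 [535.45617796 211.04492922 113.59147518] [-0.59112718  0.33520067 -0.69677425] 0.09658349693013621
mould_mid [(0.61, [539.0, 122.0, 52.0], [240.0, 220.0]), (0.52, [541.0, 108.0, 74.0], [243.0, 213.0])]
mould [(0.23, [754.0, 14.0, 1.0], [348.0, 240.0])]
mould_mid [(0.84, [540.0, 120.0, 54.0], [290.0, 202.0])]
mould [(0.84, [540.0, 109.0, 73.0], [289.0, 197.0])]
```

Request:
drive_tool:
  rows:
    - [[0, 0.03, -0.02, 0, 0, 0, 0.63], [0, 0.05, -0.02, 0, 0, 0, 0.63], [0, 0.04, 0, 0, 0, 0, 0.63], [0, 0.02, 0, 0, 0, 0, 0.63], [0, 0, 0, 0, 0, 0, 0.63]]

```text
t: 20.85
eef_pos: [533.9, 245.9, 124.2]
tcp_rot: [-3.142, -0.0, -3.092]
ft_force: [0.7, 0.4, -0.1]
opening: 0.562
grip_force: 0.0
```

Run:
```python
from h import *
s=env.state();print(s["t"],s["eef_pos"],s["ft_force"],s["opening"])
for c in ["scene","side","wrist"]:
    p=env.read_camera(c)
    for n in ["mould_mid","mould_grip","mould"]: print(n,[x for x in find(n,p,k=5) if x[1][1]>-100])
```

```text
20.85 [533.86068552 245.89792232 124.22462558] [ 0.7342735   0.42413801 -0.09315256] 0.5619258198806136
mould_mid [(0.85, [535.0, 142.0, 31.0], [236.0, 225.0])]
mould_grip [(0.97, [529.0, 245.0, 38.0], [218.0, 206.0])]
mould [(0.85, [538.0, 142.0, 55.0], [236.0, 215.0])]
mould_mid [(0.6, [536.0, 142.0, 33.0], [289.0, 207.0])]
mould_grip [(0.76, [530.0, 244.0, 35.0], [289.0, 192.0])]
mould [(0.96, [538.0, 143.0, 56.0], [289.0, 198.0])]
mould_mid [(0.95, [539.0, 142.0, 36.0], [180.0, 251.0])]
mould_grip []
mould [(0.57, [536.0, 147.0, 56.0], [175.0, 258.0])]
```

Request:
drive_tool:
  rows:
    - [[0, 0.003, 0.14, 0, 0, 0, 0.63], [0, 0, 0.12, 0, 0, 0, 0.63], [0, 0, 0.1, 0, 0, 0, 0.63], [0, 0, 0, 0, 0, 0, 0.3], [0, 0, 0, 0, 0, 0, 0]]

```text
t: 22.08
eef_pos: [534.4, 246.3, 35.2]
tcp_rot: [3.141, 0.001, -3.093]
ft_force: [0.7, -0.0, -0.4]
opening: 0.473
grip_force: 0.0
```

Request:
drive_tool:
  rows:
    - [[0, 0, 0, 0, 0, 0, 0], [0, 0, 0, 0, 0, 0, 0], [0, 0, 0, 0, 0, 0, 0], [0, 0, 0, 0, 0, 0, 0], [0, 0, 0, 0, 0, 0, 0]]

```text
t: 22.7
eef_pos: [534.2, 246.5, 34.7]
tcp_rot: [3.141, 0.001, -3.093]
ft_force: [-0.3, 2.5, 4.2]
opening: 0.098
grip_force: 30.0
```

Request:
drive_tool:
  rows:
    - [[0, -0.014, -0.066, 0, 0, 0, 0], [0, -0.021, -0.065, 0, 0, 0, 0], [0, -0.028, -0.062, 0, 0, 0, 0], [0, -0.035, -0.058, 0, 0, 0, 0], [0, -0.041, -0.054, 0, 0, 0, 0]]

```text
t: 23.32
eef_pos: [535.8, 210.8, 111.9]
tcp_rot: [3.141, 0.001, -3.093]
ft_force: [0.3, 1.2, -1.2]
opening: 0.099
grip_force: 30.0
```

Request:
drive_tool:
  rows:
    - [[0, -0.047, -0.049, 0, 0, 0, 0], [0, -0.052, -0.044, 0, 0, 0, 0], [0, -0.057, -0.038, 0, 0, 0, 0], [0, -0.06, -0.031, 0, 0, 0, 0], [0, -0.064, -0.024, 0, 0, 0, 0]]

```text
t: 23.95
eef_pos: [539.5, 140.9, 158.6]
tcp_rot: [3.141, 0.002, -3.093]
ft_force: [-0.7, 4.2, 6.4]
opening: 0.101
grip_force: 30.0
```

Request:
drive_tool:
  rows:
    - [[0, -0.066, -0.016, 0, 0, 0, 0], [0, -0.067, -0.009, 0, 0, 0, 0], [0, 0, 0, 0, 0, 0, 0]]

```text
t: 24.32
eef_pos: [541.2, 106.7, 165.0]
tcp_rot: [-3.141, 0.002, -3.094]
ft_force: [-2.1, 1.1, 12.5]
opening: 0.097
grip_force: 30.0
```

Run:
```python
from h import *
s=env.state();print(s["t"],s["eef_pos"],s["ft_force"],s["opening"])
old=cv2.imread("pics/wrist6.png")
for c in ["scene","side","wrist"]:
    p=env.read_camera(c); cv2.imwrite(f"pics/{c}7.png",p["color"])
    for n in ["mould_mid","choc_0"]: print(n,[x for x in find(n,p,k=5) if x[1][1]>-100])
im=p["color"]
for a in (old,im):
    g=a.max(2).astype(int); print([[int(g[r:r+20,c:c+15].mean()) for c in range(335,440,15)] for r in range(120,300,30)])
```

```text
24.325 [541.22853903 106.70644568 164.99718629] [-2.05620545  1.10870721 12.5416634 ] 0.09669825881390678
mould_mid [(0.79, [538.0, 77.0, 58.0], [247.0, 226.0])]
choc_0 [(0.62, [484.0, 141.0, 41.0], [213.0, 226.0])]
mould_mid [(0.7, [539.0, 80.0, 59.0], [288.0, 206.0])]
choc_0 [(0.55, [538.0, 103.0, 165.0], [288.0, 160.0])]
mould_mid []
choc_0 [(0.85, [482.0, 137.0, 40.0], [372.0, 163.0]), (0.79, [590.0, 141.0, 37.0], [365.0, 294.0]), (0.73, [540.0, 145.0, 40.0], [375.0, 237.0])]
[[232, 239, 235, 231, 194, 125, 117], [162, 168, 234, 231, 183, 127, 118], [143, 153, 158, 191, 138, 131, 117], [131, 174, 132, 128, 120, 134, 114], [133, 137, 131, 125, 120, 128, 121], [83, 127, 128, 121, 124, 124, 126]]
[[197, 187, 186, 183, 162, 113, 128], [81, 70, 82, 78, 61, 87, 130], [130, 137, 130, 143, 110, 126, 131], [65, 45, 35, 35, 35, 115, 129], [96, 82, 79, 79, 75, 138, 124], [55, 32, 33, 33, 33, 135, 134]]
```

All three bars are out and lie on the board (about (482,137), (540,145), (590,141), z ≈ 39). I finish tipping upright and lift off backwards.

Request:
drive_tool:
  rows:
    - [[0, -0.068, -0.002, 0, 0, 0, 0], [0, -0.06, 0.002, 0, 0, 0, 0], [0, -0.04, -0.07, 0, 0, 0, 0], [0, -0.04, -0.08, 0, 0, 0, 0], [0, -0.04, -0.08, 0, 0, 0, 0]]

```text
t: 25.4
eef_pos: [542.9, 45.1, 220.9]
tcp_rot: [-3.141, -0.002, -3.093]
ft_force: [-0.2, -0.5, -5.5]
opening: 0.099
grip_force: 30.0
```

Request:
drive_tool:
  rows:
    - [[0, -0.05, -0.08, 0, 0, 0, 0], [0, -0.06, 0, 0, 0, 0, 0], [0, -0.08, 0, 0, 0, 0, 0], [0, -0.08, 0, 0, 0, 0, 0], [0, 0, 0, 0, 0, 0, 0]]

```text
t: 26.02
eef_pos: [546.9, -22.8, 240.2]
tcp_rot: [-3.142, -0.001, -3.095]
ft_force: [-0.2, -0.3, -4.5]
opening: 0.097
grip_force: 30.0
```

Run:
```python
from h import *
s=env.state();print(s["t"],s["eef_pos"],s["ft_force"],s["opening"])
for c in ["scene","side"]:
    p=env.read_camera(c); cv2.imwrite(f"pics/{c}8.png",p["color"])
    for n in ["mould_mid","mould","mould_grip","choc_0","salt","pepper","yoghurt_pot"]: print(n,[x for x in find(n,p,k=5) if x[1][1]>-250])
```

```text
26.025 [546.88687315 -22.83568556 240.16489932] [-0.18191044 -0.33743053 -4.5318529 ] 0.096572642066018
mould_mid [(0.67, [546.0, -28.0, 130.0], [269.0, 213.0])]
mould [(0.93, [551.0, -50.0, 136.0], [277.0, 214.0])]
mould_grip [(0.95, [540.0, -22.0, 238.0], [262.0, 156.0]), (0.21, [753.0, 14.0, -1.0], [349.0, 240.0])]
choc_0 [(0.89, [688.0, -215.0, -1.0], [386.0, 302.0]), (0.61, [483.0, 139.0, 40.0], [213.0, 227.0])]
salt [(0.61, [764.0, -101.0, 0.0], [383.0, 262.0])]
pepper [(0.87, [754.0, 15.0, -2.0], [348.0, 241.0])]
yoghurt_pot [(0.95, [774.0, 156.0, -1.0], [325.0, 215.0])]
mould_mid [(0.97, [546.0, -28.0, 133.0], [287.0, 193.0])]
mould [(0.58, [549.0, -50.0, 136.0], [288.0, 195.0])]
mould_grip [(0.7, [544.0, -24.0, 242.0], [286.0, 141.0])]
choc_0 [(0.61, [593.0, 143.0, 38.0], [311.0, 205.0]), (0.6, [693.0, -213.0, 4.0], [359.0, 294.0]), (0.54, [537.0, 138.0, 39.0], [289.0, 205.0]), (0.42, [480.0, 141.0, 40.0], [267.0, 204.0])]
salt [(0.59, [769.0, -100.0, 5.0], [393.0, 265.0])]
pepper [(0.69, [754.0, 19.0, 1.0], [380.0, 241.0])]
yoghurt_pot [(0.9, [771.0, 150.0, 3.0], [381.0, 219.0]), (0.23, [543.0, -30.0, 135.0], [286.0, 192.0])]
```

Request:
drive_tool:
  rows:
    - [[0, -0.02, 0.1, 0, 0, 0, 0], [0, -0.02, 0.1, 0, 0, 0, 0], [0, 0, 0.1, 0, 0, 0, 0], [0, 0, 0.04, 0, 0, 0, 0], [0, 0, 0.026, 0, 0, 0, 0]]

```text
t: 27.45
eef_pos: [548.4, -31.6, 151.6]
tcp_rot: [-3.14, 0.003, -3.093]
ft_force: [-7.9, -4.9, 41.8]
opening: 0.1
grip_force: 30.0
```

Request:
drive_tool:
  rows:
    - [[0, 0, 0, 0, 0, 0, 0]]

```text
t: 27.58
eef_pos: [548.6, -31.5, 151.6]
tcp_rot: [-3.14, 0.004, -3.093]
ft_force: [-2.5, -2.1, 8.8]
opening: 0.095
grip_force: 30.0
```

Request:
drive_tool:
  rows:
    - [[0, -0.079, -0.003, 0, 0, 0, 0], [0, -0.079, 0.001, 0, 0, 0, 0], [0, -0.077, 0.016, 0, 0, 0, 0], [0, -0.077, 0.02, 0, 0, 0, 0], [0, -0.069, 0.037, 0, 0, 0, 0]]

```text
t: 28.2
eef_pos: [556.3, -131.1, 137.6]
tcp_rot: [-3.133, 0.014, -3.093]
ft_force: [-0.9, -15.0, 47.8]
opening: 0.096
grip_force: 30.0
```

Request:
drive_tool:
  rows:
    - [[0, -0.069, 0.039, 0, 0, 0, 0], [0, -0.057, 0.053, 0, 0, 0, 0], [0, -0.057, 0.055, 0, 0, 0, 0], [0, 0, 0, 0, 0, 0, 0]]

```text
t: 28.7
eef_pos: [555.7, -175.7, 96.0]
tcp_rot: [-3.139, 0.005, -3.096]
ft_force: [0.7, -5.0, 5.3]
opening: 0.096
grip_force: 30.0
```

Run:
```python
from h import *
s=env.state();print(s["t"],s["eef_pos"],s["ft_force"],s["opening"])
for c in ["scene","side"]:
    p=env.read_camera(c)
    for n in ["mould_mid","mould","mould_grip"]: print(n,[x for x in find(n,p,k=5) if x[1][1]>-250])
```

```text
28.7 [ 555.66341729 -175.74099624   96.01246717] [ 0.74236971 -5.0251185   5.34348805] 0.09575522924835571
mould_mid []
mould [(0.95, [547.0, -108.0, 28.0], [290.0, 280.0])]
mould_grip [(0.82, [542.0, -176.0, 112.0], [304.0, 258.0])]
mould_mid [(0.78, [545.0, -95.0, 43.0], [285.0, 245.0])]
mould [(0.8, [545.0, -106.0, 28.0], [284.0, 254.0])]
mould_grip [(0.9, [548.0, -180.0, 112.0], [282.0, 232.0])]
```

Request:
drive_tool:
  rows:
    - [[0, -0.04, 0.067, 0, 0, 0, 0], [0, -0.04, 0.067, 0, 0, 0, 0], [0, -0.022, 0.074, 0, 0, 0, 0], [0, -0.02, 0.07, 0, 0, 0, 0], [0, 0, 0, 0, 0, 0, 0]]

```text
t: 29.72
eef_pos: [555.0, -202.4, 23.8]
tcp_rot: [3.14, -0.002, -3.094]
ft_force: [-0.4, -2.2, -0.2]
opening: 0.099
grip_force: 30.0
```

Request:
drive_tool:
  rows:
    - [[0, 0, 0.004, 0, 0, 0, 0.5], [0, 0, 0, 0, 0, 0, 0.5], [0, 0, 0, 0, 0, 0, 0.5], [0, 0, 0, 0, 0, 0, 0.5], [0, 0, 0, 0, 0, 0, 0.5]]

```text
t: 30.35
eef_pos: [555.8, -202.2, 24.5]
tcp_rot: [-3.142, 0.0, -3.093]
ft_force: [0.5, 0.2, 0.4]
opening: 0.489
grip_force: 0.0
```

Request:
drive_tool:
  rows:
    - [[0, 0, -0.1, 0, 0, 0, 0.5], [0, 0, -0.2, 0, 0, 0, 0.5], [0, 0, -0.2, 0, 0, 0, 0.5], [0, 0, -0.2, 0, 0, 0, 0.5], [0, -0.1, -0.1, 0, 0, 0, 0.5]]

```text
t: 30.98
eef_pos: [557.4, -226.6, 227.5]
tcp_rot: [-3.14, 0.003, -3.091]
ft_force: [0.1, -0.1, -0.0]
opening: 0.497
grip_force: 0.0
```

Run:
```python
from h import *
s=env.state();print(s["t"],s["eef_pos"],s["ft_force"],s["opening"])
for c in ["scene","side","wrist"]:
    p=env.read_camera(c); cv2.imwrite(f"pics/{c}9.png",p["color"])
    for n in ["mould_mid","mould","mould_grip","choc_0","salt","pepper","yoghurt_pot"]: print(n,[x for x in find(n,p,k=5) if x[1][1]>-250])
a=cv2.imread("pics/scene9.png")[170:400,150:430]; b=cv2.imread("pics/side9.png")[170:400,180:430]
cv2.imwrite("pics/fin.png",cv2.resize(np.hstack([a,b]),(800,347)))
```

```text
30.975 [ 557.3781046  -226.64349518  227.52313744] [ 0.13220843 -0.09014199 -0.02398905] 0.49676494773120317
mould_mid [(0.63, [543.0, -101.0, 21.0], [286.0, 282.0])]
mould [(0.72, [545.0, -105.0, 1.0], [288.0, 291.0])]
mould_grip [(0.9, [545.0, -208.0, 21.0], [315.0, 313.0]), (0.74, [541.0, 129.0, 1.0], [241.0, 239.0]), (0.42, [764.0, -99.0, 1.0], [382.0, 261.0])]
choc_0 [(0.86, [484.0, 141.0, 42.0], [213.0, 226.0]), (0.86, [687.0, -212.0, -2.0], [385.0, 302.0]), (0.63, [590.0, 144.0, 32.0], [258.0, 220.0]), (0.56, [538.0, 145.0, 36.0], [236.0, 223.0])]
salt [(0.83, [765.0, -97.0, 1.0], [382.0, 261.0]), (0.69, [773.0, 157.0, -5.0], [325.0, 216.0])]
pepper [(0.85, [754.0, 17.0, 3.0], [348.0, 238.0]), (0.2, [484.0, 142.0, 39.0], [213.0, 227.0])]
yoghurt_pot [(0.78, [776.0, 156.0, -2.0], [326.0, 215.0])]
mould_mid [(0.94, [541.0, -102.0, 20.0], [283.0, 256.0]), (0.73, [546.0, -102.0, -3.0], [285.0, 266.0])]
mould [(0.57, [547.0, -102.0, 0.0], [286.0, 265.0])]
mould_grip [(0.83, [544.0, -208.0, 24.0], [280.0, 281.0])]
choc_0 [(0.93, [692.0, -211.0, 4.0], [359.0, 293.0]), (0.75, [478.0, 137.0, 41.0], [266.0, 204.0]), (0.56, [534.0, 139.0, 41.0], [288.0, 204.0]), (0.5, [592.0, 142.0, 36.0], [311.0, 206.0])]
salt [(0.74, [768.0, -101.0, 4.0], [392.0, 266.0])]
pepper [(0.64, [755.0, 17.0, 1.0], [380.0, 242.0])]
yoghurt_pot [(0.73, [771.0, 155.0, 1.0], [380.0, 218.0])]
mould_mid [(0.61, [544.0, -104.0, 22.0], [453.0, 209.0])]
mould [(0.73, [541.0, -100.0, -1.0], [450.0, 202.0])]
mould_grip [(0.79, [549.0, -211.0, 18.0], [345.0, 208.0])]
choc_0 [(0.77, [688.0, -217.0, 2.0], [331.0, 323.0])]
salt []
pepper []
yoghurt_pot []
```

View pics/fin.png

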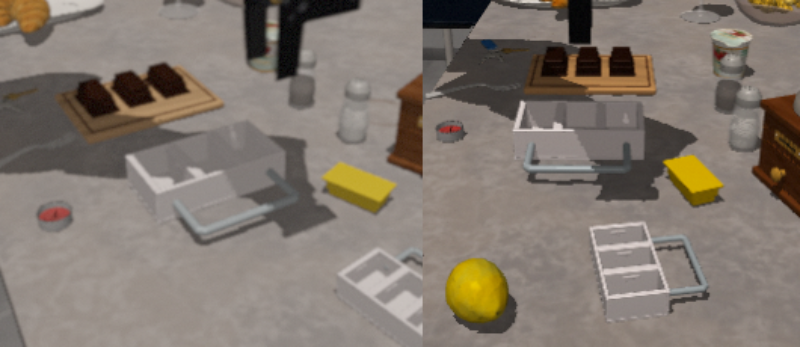

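The final view shows three bars crown-up on the board (at (97,95), (130,88) and (167,80) in the left half). The empty mould lies flat on the table, clear of the board, and the bystanders are untouched.

```bash
python3 -c "
from cell import env
print(env.job_done())"
```

```text
the job is handed in; nothing more can be done
None
```

I handed the job in: all three bars lie wide face down on the board, the empty mould is flat on the table clear of it, and the shakers and yoghurt pot are where they started. It took two raps and about 31 s; the hand-in returned no verdict.

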